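# Open the vial sampler and index its carousel

### The arm

A 6-joint arm with a two-finger parallel gripper is mounted at the origin on the work surface. World frame = base frame: x ahead of the robot, y to its left, z up, the work surface at z = 0. Lengths are in m, angles in degrees, forces in N, time in s.
With the tool pointing down it reaches from about 0.35 to 0.875 m from the base axis. Payload 4.2 kg.
Tool frame: the origin (TCP) lies at the very end of the fingers, on their centre line; the grasp point (between the pads) lies 19 mm behind it; z points along the fingers, y is the line along which they close (so a half turn about z gives the same grasp; the last joint's range is limited). The gripper opens to 87 mm and grips with 3 to 60 N. Pads are 19 mm wide; open, the fingers measure 117 mm over their backs; the gripper's body (75 mm by 190 mm) begins 51 mm behind the grasp point.
Start: joints at [88.27, 22.042, 0.453, 0, -68.411, -14.817], TCP at [0.178, 0.599, 0.223] pointing down, gripper open.
Joint ranges: [-179.83, 179.83], [-69.29, 118.12], [-61.27, 80.66], [-181.25, 117.63], [-171.15, -9.14], [-177.46, 177.46]. Speed limits (degrees/s): [159.86, 159.86, 180, 180, 180, 180].

### API

Orientations are given as a 3x3 rotation matrix whose columns are the frame's x, y, z axes.
In Python, from station import monitor, cams, ticket gives the robot as it stands.
- The arm moves only by the tool drive_tool, never from a script. Its argument "moves" is a list of rows, each an object with "delta_pos": the shift along the tool's x, y, z in mm, a list of three; "turn": the turn about the tool's z in rad; "claw": the opening, from 0 (shut) to 1 (fully open). A call has 1 to 12 rows; each row shifts and turns the commanded pose from where the row before left it, along the tool's axes as they then stand; what a row does not reach is not made up. A row lasts 1/8 s, in which the tool goes at most 62.5 mm and 10.7 degrees, less where a joint would pass 70% of its speed; a pose out of reach is approached as far as the arm can. A call is refused whole if a number of a shift passes 62.5 or a number of a turn 0.188, either way. A call with a gripper value outside its range is refused whole. The fingers move at their own pace and stop on an object; the grip force is fixed at half the most. Time passes only in rows, so rows that do not move let the fingers close. It gives the time, the measured TCP pose, the force, the opening and the grip force at its end, in the units of the state.
- monitor.sense(): the state, without advancing time (a new reading comes with each control period).
- cams.capture(name): name is "scene" or "top" or "wrist"; returns a dict with "color" (480x640x3 uint8, red, green, blue), "range_z" (480x640 float32, m along the optical axis (not along the pixel's ray), 0 where there is no reading), "vertical_fov" (degrees; the focal length in pixels is half the picture's height over the tangent of half this angle, whatever the lens; pixels are square), "cx", "cy" (the principal point, pixels), "extrinsics" (4x4, takes a point from camera to world coordinates). Camera axes: x right, y down, z forward; pixel columns grow to the right and rows downward; lengths in m; the calibration is good to about 2 mm. A picture is of the moment at which its call begins.
- ticket.finish_job(): hands the job in; it is judged then, once.
The state is a dict: "time_s": time; "joints": joint angles; "joint_velocities": joint speeds; "effort": joint torques, N m; "tcp_pos": TCP position; "ee_rot": TCP orientation; "wrist_force": force on the tool from outside, world axes, zero at the start; "moment": the same for the moment, N m; "gripper_width": opening from 0.0 (shut) to 1.0 (fully open); "gripper_force": force on a finger pad.
Only numpy, scipy, OpenCV 4.12 (cv2) and the standard library are available. Lean on these libraries where they do the work, as an engineer would, in place of code of your own. Each camera call takes 0.05 s, during which the arm holds its last target. There are 200 camera calls.

### The job

Squeeze the blue release tab of the vial sampler's clear cover towards the grey lug, swing the cover up on its hinge until it is upright or leans beyond, and leave it standing open. Then turn the clicking carousel inside until the orange-capped vial has clicked home four clicks clockwise (seen from above) of the red arrow. Leave the other things on the bench where they are, and let go of everything.

Things in the scene. Friction and masses are not known exactly. Their poses are not given: they have to be found in the camera images.
- sampler: white fixed bench-top vial sampler: open-topped square box 210 x 210 mm, walls 8 mm thick, 85 mm high, with a grey console (50 mm high) along its -x face, reaching x = -155 mm. Origin: centre of the box's underside, on the bench, on the carousel's axis; x from the console towards the back, y towards the cover's hinge, z up. Position and heading vary.
- cover (a joint): cover angle, rad: 0 shut and latched, grows as it swings up, 1.57 upright, stop at 2.0 (leaning outward, clear of the carousel). Clear plate 210 x 210 x 4 mm (rim 7 mm) lying on the walls, 0.18 kg. A stiff friction hinge (0.3 N m, 2 to 3 N at the grip) holds it at any angle. The latch blocks it at about 0.02 until the tab is pressed in 5 mm; above 0.1 the tab may be let go.
- cover_hinge (a point): middle of the cover's hinge line, on the sampler's +y top edge, 85 mm above the bench. The hinge line runs along the sampler's x axis; this point is fixed to the sampler.
- cover_grip (a point): squeeze point on the cover, 185 mm from the hinge line, 25 mm from the free edge, 27 mm above the plate's underside (112 mm above the bench when shut); moves and turns with the cover, its axes equal the sampler's when shut. Pinch along x: blue tab on its +x side, grey lug on its -x side. While pinched the cover pivots in the fingers about x, so the hand can stay upright along the arc.
- tab_face (a point): middle of the blue release tab's outer (+x) face, 28 mm from cover_grip; moves with the tab. Tab and grey lug are each 8 mm thick, 24 mm along y, rising to 40 mm above the plate's underside; the fixed lug's outer face is 22 mm to the -x side of cover_grip. The tab goes in (-x) by up to 7 mm against a spring of 3 N rising to 9 N; the pinch is then 43 mm wide, centred 0.5 mm to -x of cover_grip.
- carousel: turntable, 168 mm wide, top 40 mm above the bench, turning either way without stops about the sampler's vertical centre line. Detent every 30 degrees (0.2 to 0.25 N m to pass a click); let go between clicks it snaps to the nearer, but may hang if midway. 12 fixed vials: caps 20 mm wide, 60 mm above the bench, on a 68 mm radius. Origin on its axis at bench height; x axis through the orange cap.
- bar_grip (a point): centre of the upright black grip bar on the carousel's axis, 66 mm above the bench: bar 60 mm long (along the carousel's x axis, so it points at the orange cap), 14 mm wide, from 40 to 80 mm above the bench. About 50 mm free on each side of the bar's middle before the vial caps (so do not open the fingers fully). Reachable only with the cover open.
- orange_cap (a point): top centre of the only orange vial cap (the other 11 are white), 60 mm above the bench, 68 mm from the axis; turns with the carousel.
- arrow (a point): tip of the red arrow on the console side of the sampler (middle of its -x wall, at the top); fixed. The detents line up with it.
- set_point (a point): fixed point 60 mm above the bench, 68 mm from the axis, 120 degrees (four clicks) clockwise from the arrow seen from above: the orange cap must come to rest here. The carousel starts four to six clicks away, either way round, seldom hanging between two clicks.
- jar_mid (a point): bystander: centre of the loose big white jar, 100 mm in diameter, 160 mm high.
- bottle_mid (a point): bystander: centre of the loose clear bottle with a blue cap, 70 mm in diameter, 150 mm high.
- tipbox_mid (a point): bystander: centre of the loose blue pipette-tip box with a clear lid, 120 x 85 x 65 mm.
- rack_mid (a point): bystander: centre of the body of the loose blue tube rack, 160 x 80 x 55 mm, with two tubes to 77 mm.

How it is judged (in metres and radians):
On the way, in this order (a step that is already met when the one before it is completed fails the run):
1. the cover is unlatched and swung open (value of joint cover above 1.5 rad), for 0.2 s.
2. the orange cap is turned to four clicks clockwise of the arrow (horizontal distance between orange_cap and set_point below 0.006 m), for 0.2 s.
At the end, for the whole second after the job is handed in: The cover stands open by more than 1.5 rad, and the orange cap rests within 6 mm (5 degrees) of the point four clicks clockwise of the arrow, the carousel at rest in its detent (value of joint cover above 1.5 rad and horizontal distance between orange_cap and set_point below 0.006 m and angular speed of carousel below 0.1 rad/s); the robot touches nothing.
It fails at once if a bystander is moved more than 30 mm (distance of any of jar_mid, bottle_mid, tipbox_mid, rack_mid from where it was at the start of the episode above 0.03 m).
It also fails if it takes over 72 s, if anything falls off the work surface, if the arm or the gripper's body presses on something with over 40 N, if the wrist force passes 120 N, or if a joint passes its speed limit or range.

## Working session

There is one attempt and no reset: what is moved stays moved. The work goes in short steps, Python scripts to look and compute and a tool call to move; the robot and the scene stay as the last step left them, time stands still between calls to the robot, and variables do not carry over. Pictures are saved under pics/ and viewed, at most 10 in all, crops included, and the job is handed in when it is done.

Besides the shell and the picture viewer there is one more tool, called after ">>>" by a JSON object that holds its "op" and its "data", one argument or row to a line. drive_tool: Moves the arm, as the interface text tells. Its arguments: {"type":"object","properties":{"moves":{"type":"array","items":{"type":"object","properties":{"delta_pos":{"type":"array","items":{"type":"number"}},"turn":{"type":"number"},"claw":{"type":"number"}}}}},"required":["moves"]}

```bash
mkdir -p pics; cat > h.py <<'E'
import numpy as np, cv2
from station import monitor, cams, ticket
def cap(n):
    d=cams.capture(n); np.savez('pics/%s.npz'%n,**{k:d[k] for k in d}); return d
def save(d,f,crop=None,s=1):
    im=d['color'][:,:,::-1]
    if crop: x0,y0,x1,y1=crop; im=im[y0:y1,x0:x1]
    cv2.imwrite('pics/'+f,cv2.resize(im,None,fx=s,fy=s,interpolation=cv2.INTER_CUBIC))
def ray(d,u,v):
    f=240/np.tan(np.radians(float(d['vertical_fov']))/2)
    E=np.array(d['extrinsics']); r=np.array([(u-d['cx'])/f,(v-d['cy'])/f,1.]); return E[:3,3],E[:3,:3]@r
def atz(d,u,v,z):
    o,r=ray(d,u,v); return o+r*(z-o[2])/r[2]
def dep(d,u,v):
    o,r=ray(d,u,v); return o+r*np.median(d['range_z'][v-1:v+2,u-1:u+2])
E
python3 - <<'E'
from h import *
s=monitor.sense(); print(s['time_s'],s['tcp_pos'],s['ee_rot'])
for n in('top','scene'):
    d=cap(n); save(d,n+'1.png'); print(np.round(d['extrinsics'],2),d['vertical_fov'])
E
```

```text
0.0 [0.17780901 0.59853986 0.22144643] [[ 9.58532535e-01 -2.84982611e-01 -5.38598259e-04]
 [-2.84983105e-01 -9.58530163e-01 -2.13460656e-03]
 [ 9.20630729e-05  2.19958124e-03 -9.99997577e-01]]
[[-0.02 -0.99  0.15  0.36]
 [-1.    0.01 -0.02  0.04]
 [ 0.02 -0.15 -0.99  1.3 ]
 [ 0.    0.    0.    1.  ]] 47.97994729468442
[[ 0.7   0.49 -0.53  1.43]
 [ 0.72 -0.48  0.5  -0.82]
 [-0.01 -0.73 -0.69  1.25]
 [ 0.    0.    0.    1.  ]] 42.147163496647416
```

View pics/top1.png

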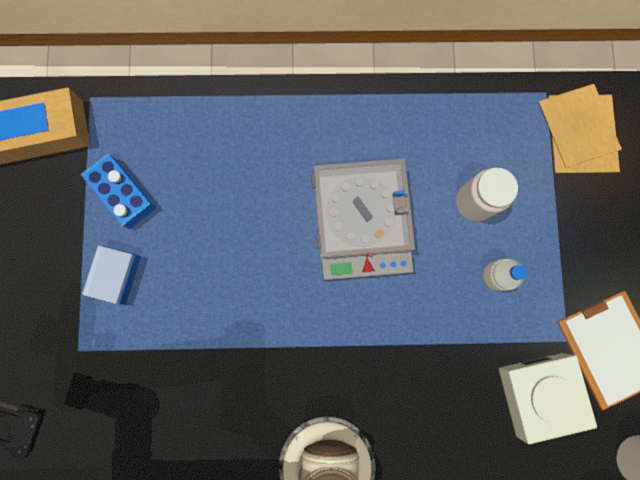

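View pics/scene1.png

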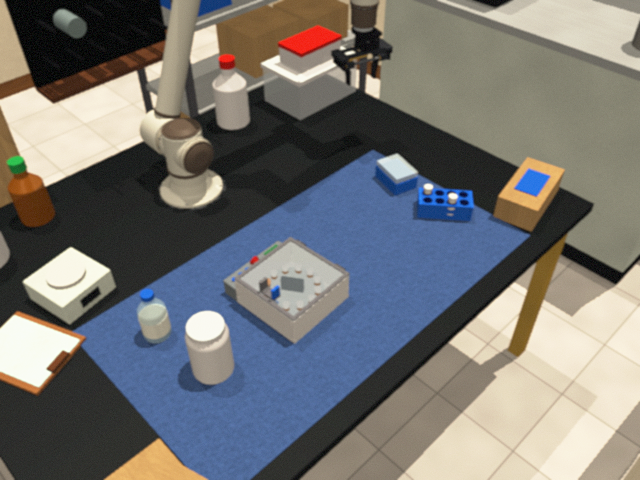

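The top view shows the sampler around (364,205), with its console towards the robot (arrow at 368,263), its hinge on the left and its tab and lug on the right at about (400,200). The orange cap is at (379,233). The scene view shows jar and bottle clear on the -y side.

```bash
python3 - <<'E'
from h import *
d=np.load('pics/top.npz'); save(d,'top1c.png',(300,145,430,290),4)
d=np.load('pics/scene.npz'); save(d,'scene1c.png',(215,225,365,345),5)
E
```

```text
(no output)
```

View pics/top1c.png

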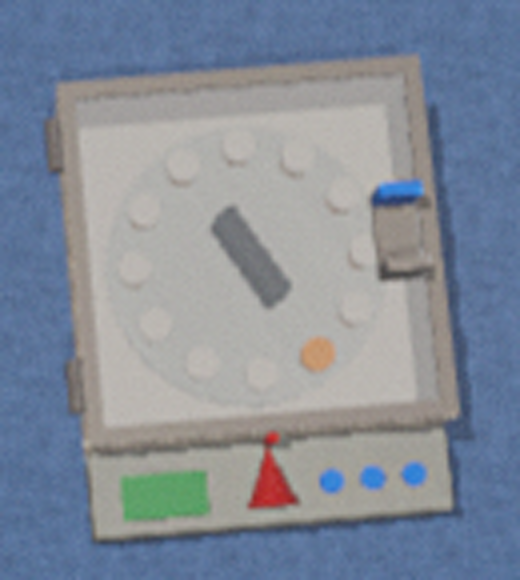

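View pics/scene1c.png

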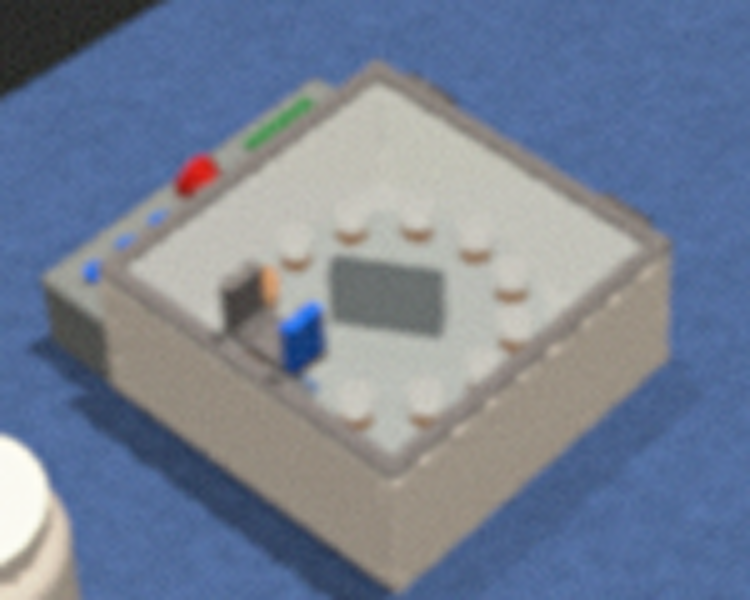

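The top crop shows the rim corners at (58,85), (418,58), (457,417) and (88,447), the orange cap at (318,354), and the bar running from (225,215) to (278,300). In the scene crop the corners are at (378,65), (668,245), (400,470) and (110,265). The tab top is around (303,318) and the lug top around (238,275).

```bash
cat >> h.py <<'E'
def tri(rs):
    A=0;b=0
    for o,r in rs:
        r=r/np.linalg.norm(r); P=np.eye(3)-np.outer(r,r); A=A+P; b=b+P@o
    return np.linalg.solve(A,b)
E
python3 - <<'E'
from h import *
t=np.load('pics/top.npz'); s=np.load('pics/scene.npz')
T=lambda p:(300+p[0]/4-.4,145+p[1]/4-.4); S=lambda p:(215+p[0]/5-.4,225+p[1]/5-.4)
pts={'+x+y':((58,85),(668,245)),'+x-y':((418,58),(400,472)),'-x-y':((457,417),(108,265)),'-x+y':((88,447),(378,65)),'bartopend':((225,215),(437,270)),'cap':((318,354),(270,272)),'tab':((398,185),(312,308))}
for k,(a,b) in pts.items():
    print(k,np.round(tri([ray(t,*T(a)),ray(s,*S(b))]),4))
C=np.array([atz(t,*T(pts[k][0]),.092)[:2] for k in list(pts)[:4]]); c=C.mean(0)
ux=(C[0]+C[1]-C[2]-C[3]);uy=C[0]+C[3]-C[1]-C[2]
h=np.arctan2(ux[1],ux[0]);h2=np.arctan2(-uy[0],uy[1]);print('c',c,np.degrees([h,h2]),np.linalg.norm(ux)/2,np.linalg.norm(uy)/2)
p=atz(t,*T((318,354)),.06);print('cap',p,'r',np.linalg.norm(p[:2]-c),'ang',np.degrees(np.arctan2(*(p[:2]-c)[::-1])-h))
p=atz(t,*T((251,257)),.08);print('bar',p); p=atz(t,*T((272,437)),.09);print('arrow',p)
p=atz(t,*T((399,188)),.125);print('tab',p);p=atz(t,*T((405,262)),.125);print('lug',p)
H=(h+h2)/2;R=np.array([[np.cos(H),-np.sin(H)],[np.sin(H),np.cos(H)]])
print('grip',c+R@[0,-.08],'hinge',c+R@[0,.105])
d=cap('wrist');save(d,'w1.png')
E
```

```text
+x+y [0.6815 0.0181 0.0916]
+x-y [ 0.696  -0.1872  0.0948]
-x-y [ 0.4887 -0.2002  0.0934]
-x+y [0.4735 0.0052 0.0896]
bartopend [ 0.6061 -0.0757  0.0856]
cap [ 0.5293 -0.1273  0.0646]
tab [ 0.6132 -0.1667  0.1311]
c [ 0.58365204 -0.09302686] [3.72417729 3.78665377] 0.20906442860953486 0.20844581639385443
cap [ 0.5275892  -0.13096773  0.06      ] r 0.06769454925598338 ang -149.635762376253
bar [ 0.58153579 -0.09161169  0.08      ]
arrow [ 0.47670984 -0.09941121  0.09      ]
tab [ 0.61112425 -0.1703998   0.125     ]
lug [ 0.56928562 -0.17208905  0.125     ]
grip [ 0.58889184 -0.17285508] hinge [0.57677481 0.01174767]
```

>>> {"op": "drive_tool", "data": {
  "moves": [
    {"turn": 0.1737},
    {"turn": 0.1737},
    {"turn": 0.1737},
    {"turn": 0.1737},
    {"turn": 0.1737},
    {"turn": 0.1737},
    {"turn": 0.1737}
  ]
}}

```text
invalid input
```

>>> {"op": "drive_tool", "data": {
  "moves": [
    {"delta_pos": [55,-25,0]},
    {"delta_pos": [55,-25,0]},
    {"delta_pos": [55,-25,0]},
    {"delta_pos": [55,-25,0]},
    {"delta_pos": [55,-25,0]},
    {"delta_pos": [55,-25,0]},
    {"delta_pos": [55,-25,0]},
    {"delta_pos": [55,-25,0]},
    {"delta_pos": [55,-25,0]},
    {"delta_pos": [55,-25,0]},
    {"delta_pos": [55,-25,0]},
    {"delta_pos": [55,-25,0]}
  ]
}}

```text
invalid input
```

```bash
cat >> h.py <<'E'
def go(p):
    s=monitor.sense(); return np.round(1000*np.array(s['ee_rot']).T@(np.array(p)-s['tcp_pos']),1)
C=np.array([.5835,-.093]);H=np.radians(3.75)
def W(x,y,z): return np.array([C[0]+x*np.cos(H)-y*np.sin(H),C[1]+x*np.sin(H)+y*np.cos(H),z])
def st():
    s=monitor.sense(); R=np.array(s['ee_rot'])
    print('t',s['time_s'],'tcp',np.round(s['tcp_pos'],4),'yang',np.round(np.degrees(np.arctan2(R[1,1],R[0,1])),2),'j',np.round(s['joints'],1),'F',np.round(s['wrist_force'],1),s['gripper_width'],s['gripper_force'])
E
python3 - <<'E'
from h import *
st(); print(go(W(.002,-.08,.2)))
d=cap('wrist');save(d,'w2.png')
E
```

```text
t 0.15 tcp [0.1779 0.5987 0.2217] yang -106.55 j [ 88.3  22.1   0.4  -0.  -68.4 -14.8] F [-0.1 -0.2  0.5] 1.0006081562808948 0.0
[615.5 621.8  22.9]
```

View pics/w2.png

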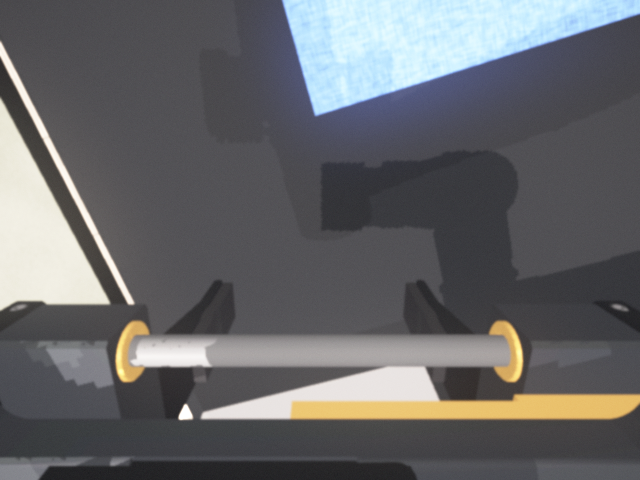

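The move was refused, so the arm has not moved. The wrist view shows only the mat corner at (316,115) and the fingers. All the row fields are probably required.

>>> {"op": "drive_tool", "data": {
  "moves": [
    {"delta_pos": [0,0,0],"turn": 0.1737,"claw": 1},
    {"delta_pos": [0,0,0],"turn": 0.1737,"claw": 1},
    {"delta_pos": [0,0,0],"turn": 0.1737,"claw": 1},
    {"delta_pos": [0,0,0],"turn": 0.1737,"claw": 1},
    {"delta_pos": [0,0,0],"turn": 0.1737,"claw": 1},
    {"delta_pos": [0,0,0],"turn": 0.1737,"claw": 1},
    {"delta_pos": [0,0,0],"turn": 0.1737,"claw": 1}
  ]
}}

```text
time_s: 1.08
tcp_pos: [0.1779, 0.5989, 0.2222]
ee_rot: [[0.06, -0.998, -0.0], [-0.998, -0.06, -0.001], [0.001, 0.0, -1.0]]
wrist_force: [-0.2, -0.3, 0.4]
gripper_width: 0.999
gripper_force: 0.0
```

>>> {"op": "drive_tool", "data": {
  "moves": [
    {"delta_pos": [55,-25,0],"turn": 0,"claw": 1},
    {"delta_pos": [55,-25,0],"turn": 0,"claw": 1},
    {"delta_pos": [55,-25,0],"turn": 0,"claw": 1},
    {"delta_pos": [55,-25,0],"turn": 0,"claw": 1},
    {"delta_pos": [55,-25,0],"turn": 0,"claw": 1},
    {"delta_pos": [55,-25,0],"turn": 0,"claw": 1},
    {"delta_pos": [55,-25,0],"turn": 0,"claw": 1},
    {"delta_pos": [55,-25,0],"turn": 0,"claw": 1},
    {"delta_pos": [55,-25,0],"turn": 0,"claw": 1},
    {"delta_pos": [55,-25,0],"turn": 0,"claw": 1},
    {"delta_pos": [55,-25,0],"turn": 0,"claw": 1},
    {"delta_pos": [55,-25,0],"turn": 0,"claw": 1}
  ]
}}

```text
time_s: 2.58
tcp_pos: [0.5216, -0.0416, 0.2227]
ee_rot: [[0.066, -0.998, 0.0], [-0.998, -0.066, 0.0], [-0.0, -0.001, -1.0]]
wrist_force: [1.5, 1.4, 0.5]
gripper_width: 1.001
gripper_force: 0.0
```

```bash
python3 - <<'E'
from h import *
st(); print(go(W(.002,-.08,.2)))
d=cap('wrist');save(d,'w3.png')
E
```

```text
t 2.575 tcp [ 0.5216 -0.0416  0.2227] yang -176.22 j [ 13.2  12.1 -13.7  -0.  -64.1  -9.4] F [1.5 1.4 0.5] 1.0008556715328611 0.0
[135.4 -60.3  22.7]
```

View pics/w3.png

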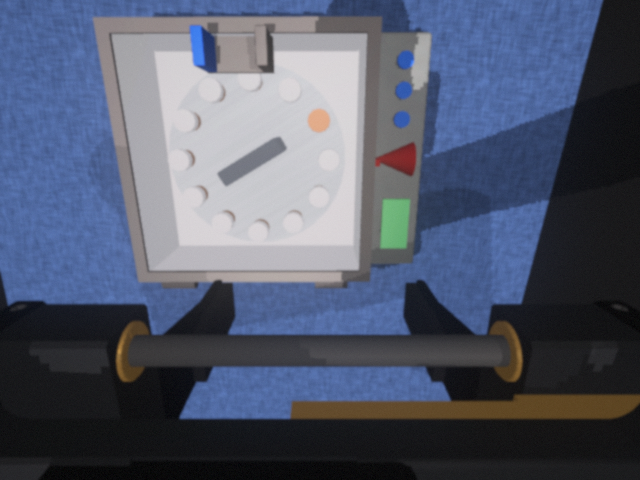

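The wrist view shows the shut cover: rim corners (97,17), (382,17), (370,281) and (140,282), tab at (198,47), lug at (262,47), orange cap at (319,120).

```bash
python3 - <<'E'
from h import *
t=np.load('pics/wrist.npz')
P=np.array([atz(t,*p,.092)[:2] for p in [(97,17),(382,17),(370,281),(140,282)]]);print(P,P.mean(0))
ux=P[0]+P[3]-P[1]-P[2];uy=P[2]+P[3]-P[0]-P[1];print(np.degrees([np.arctan2(ux[1],ux[0]),np.arctan2(-uy[0],uy[1])]),np.linalg.norm(ux)/2,np.linalg.norm(uy)/2)
print('cap',atz(t,319,120,.06),'tabtop',atz(t,197,46,.12),'lug',atz(t,263,46,.12))
print('exp tab',W(.024,-.08,.12),'lug',W(-.018,-.08,.12))
E
```

```text
[[ 0.69186659 -0.19038058]
 [ 0.4853862  -0.20426281]
 [ 0.47079801  0.00449102]
 [ 0.67904457  0.01948718]] [ 0.58177384 -0.0926663 ]
[3.98320754 3.74622613] 0.20786558909362354 0.20975900188909455
cap [ 0.52627891 -0.13097555  0.06      ] tabtop [ 0.61115234 -0.17153483  0.12      ] lug [ 0.56693357 -0.17450781  0.12      ]
exp tab [ 0.61268086 -0.17125904  0.12      ] lug [ 0.57077079 -0.17400597  0.12      ]
```

>>> {"op": "drive_tool", "data": {
  "moves": [
    {"delta_pos": [34,-15,0],"turn": 0,"claw": 1},
    {"delta_pos": [34,-15,0],"turn": 0,"claw": 1},
    {"delta_pos": [34,-15,10],"turn": 0,"claw": 1},
    {"delta_pos": [33.5,-14.5,20],"turn": 0,"claw": 1},
    {"delta_pos": [0,0,30],"turn": 0,"claw": 1},
    {"delta_pos": [0,0,30],"turn": 0,"claw": 1},
    {"delta_pos": [0,0,20],"turn": 0,"claw": 1},
    {"delta_pos": [0,0,10],"turn": 0,"claw": 1},
    {"delta_pos": [0,0,5],"turn": 0,"claw": 1},
    {"delta_pos": [0,0,0],"turn": 0,"claw": 1}
  ]
}}

```text
time_s: 3.88
tcp_pos: [0.5895, -0.1709, 0.0979]
ee_rot: [[0.066, -0.998, 0.001], [-0.998, -0.066, -0.0], [0.0, -0.001, -1.0]]
wrist_force: [0.2, 0.3, 0.5]
gripper_width: 1.002
gripper_force: 0.0
```

```bash
sed -i 's/C=np.array(.*);H/C=np.array([.5827,-.0928]);H/' h.py; python3 - <<'E'
from h import *
st(); print(go(W(.002,-.08,.096)))
E
```

```text
t 3.875 tcp [ 0.5895 -0.1709  0.0979] yang -176.2 j [ -1.1  27.3 -10.5   0.  -52.2   4.9] F [0.2 0.3 0.5] 1.0015293970371681 0.0
[ 1.6 -0.3  1.9]
```

>>> {"op": "drive_tool", "data": {
  "moves": [
    {"delta_pos": [1.5,0,1.5],"turn": 0,"claw": 0.8},
    {"delta_pos": [0,0,0],"turn": 0,"claw": 0.6},
    {"delta_pos": [0,0,0],"turn": 0,"claw": 0.4},
    {"delta_pos": [0,0,0],"turn": 0,"claw": 0.3},
    {"delta_pos": [0,0,0],"turn": 0,"claw": 0.3},
    {"delta_pos": [0,0,0],"turn": 0,"claw": 0.3}
  ]
}}

```text
time_s: 4.62
tcp_pos: [0.5856, -0.1727, 0.0959]
ee_rot: [[0.064, -0.998, -0.008], [-0.998, -0.064, 0.0], [-0.001, 0.008, -1.0]]
wrist_force: [-8.4, -1.0, 5.8]
gripper_width: 0.473
gripper_force: 30.0
```

```bash
python3 - <<'E'
from h import *
st(); print(go(W(-.0005,-.08,.096)))
# arc deltas in tool (x=-sampler y, z=down) from grip (185,h)
for h in (30,):
    th=np.r_[np.arange(0,1.91,.08),1.9]
    y=-185*np.cos(th)+h*np.sin(th); z=185*np.sin(th)+h*np.cos(th)
    print([(float(a),float(b)) for a,b in zip(np.round(-np.diff(y),1),np.round(-np.diff(z),1))])
    print(y[-1]-y[0],z[-1]-z[0])
E
```

```text
t 4.625 tcp [ 0.5856 -0.1727  0.0959] yang -176.31 j [ -1.3  27.4 -10.7  -0.  -52.4   5. ] F [-8.4 -1.   5.8] 0.47346827651704926 29.992036744952202
[ 0.1 -1.9 -0.1]
[(-3.0, -14.7), (-4.2, -14.4), (-5.3, -14.0), (-6.4, -13.6), (-7.5, -13.0), (-8.5, -12.4), (-9.4, -11.6), (-10.3, -10.9), (-11.2, -10.0), (-11.9, -9.1), (-12.6, -8.1), (-13.2, -7.1), (-13.7, -6.0), (-14.2, -4.9), (-14.5, -3.7), (-14.8, -2.5), (-14.9, -1.3), (-15.0, -0.2), (-15.0, 1.0), (-14.8, 2.2), (-14.6, 3.4), (-14.3, 4.6), (-13.9, 5.7), (-10.1, 5.0)]
273.19757250037054 135.36682921626658
```

>>> {"op": "drive_tool", "data": {
  "moves": [
    {"delta_pos": [0,3,0],"turn": 0,"claw": 0.3},
    {"delta_pos": [-3,0,-14.7],"turn": 0,"claw": 0.3},
    {"delta_pos": [-4.2,0,-14.4],"turn": 0,"claw": 0.3},
    {"delta_pos": [-5.3,0,-14],"turn": 0,"claw": 0.3},
    {"delta_pos": [-6.4,0,-13.6],"turn": 0,"claw": 0.3},
    {"delta_pos": [0,0,0],"turn": 0,"claw": 0.3}
  ]
}}

```text
time_s: 5.38
tcp_pos: [0.5842, -0.1537, 0.1548]
ee_rot: [[0.067, -0.998, -0.001], [-0.998, -0.067, -0.001], [0.001, 0.001, -1.0]]
wrist_force: [-3.8, -3.4, 1.7]
gripper_width: 0.475
gripper_force: 30.0
```

>>> {"op": "drive_tool", "data": {
  "moves": [
    {"delta_pos": [-7.5,0.5,-13],"turn": 0,"claw": 0.3},
    {"delta_pos": [-8.5,0.5,-12.4],"turn": 0,"claw": 0.3},
    {"delta_pos": [-9.4,0,-11.6],"turn": 0,"claw": 0.3},
    {"delta_pos": [-10.3,0,-10.9],"turn": 0,"claw": 0.3},
    {"delta_pos": [-11.2,0,-10],"turn": 0,"claw": 0.3},
    {"delta_pos": [-11.9,0,-9.1],"turn": 0,"claw": 0.3},
    {"delta_pos": [-12.6,0,-8.1],"turn": 0,"claw": 0.3},
    {"delta_pos": [-13.2,0,-7.1],"turn": 0,"claw": 0.3},
    {"delta_pos": [-13.7,0,-6],"turn": 0,"claw": 0.3},
    {"delta_pos": [-14.2,0,-4.9],"turn": 0,"claw": 0.3},
    {"delta_pos": [-14.5,0,-3.7],"turn": 0,"claw": 0.3},
    {"delta_pos": [0,0,0],"turn": 0,"claw": 0.3}
  ]
}}

```text
time_s: 6.88
tcp_pos: [0.5756, -0.0262, 0.2519]
ee_rot: [[0.068, -0.998, 0.002], [-0.998, -0.068, -0.0], [0.0, -0.002, -1.0]]
wrist_force: [-3.2, -2.1, 6.0]
gripper_width: 0.475
gripper_force: 30.0
```

```bash
python3 - <<'E'
from h import *
st(); th=1.2; print(go(W(-.001,.105-.185*np.cos(th)+.03*np.sin(th),.066+.185*np.sin(th)+.03*np.cos(th))))
E
```

```text
t 6.875 tcp [ 0.5756 -0.0262  0.2519] yang -176.1 j [ 13.5  16.1  -4.    0.  -69.8  -9.6] F [-3.2 -2.1  6. ] 0.47456277717927337 30.00387742475141
[ 1.  -1.8  2.6]
```

>>> {"op": "drive_tool", "data": {
  "moves": [
    {"delta_pos": [-14.8,0,-2.5],"turn": 0,"claw": 0.3},
    {"delta_pos": [-14.9,0,-1.3],"turn": 0,"claw": 0.3},
    {"delta_pos": [-15,0,0],"turn": 0,"claw": 0.3},
    {"delta_pos": [-15,0,1],"turn": 0,"claw": 0.3},
    {"delta_pos": [-14.8,0,2.2],"turn": 0,"claw": 0.3},
    {"delta_pos": [-14.6,0,3.4],"turn": 0,"claw": 0.3},
    {"delta_pos": [-14.3,0,4.6],"turn": 0,"claw": 0.3},
    {"delta_pos": [-13.9,0,5.7],"turn": 0,"claw": 0.3},
    {"delta_pos": [-8,0,4],"turn": 0,"claw": 0.3},
    {"delta_pos": [0,0,0],"turn": 0,"claw": 0.3}
  ]
}}

```text
time_s: 8.12
tcp_pos: [0.567, 0.0999, 0.2335]
ee_rot: [[0.068, -0.998, 0.0], [-0.998, -0.068, 0.003], [-0.003, -0.001, -1.0]]
wrist_force: [-4.8, 3.0, 4.8]
gripper_width: 0.472
gripper_force: 30.0
```

```bash
python3 - <<'E'
from h import *
st(); th=1.88; print(go(W(-.001,.105-.185*np.cos(th)+.03*np.sin(th),.066+.185*np.sin(th)+.03*np.cos(th))))
E
```

```text
t 8.125 tcp [0.567  0.0999 0.2335] yang -176.11 j [ 26.   16.8  -5.7  -0.1 -67.4 -22.1] F [-4.8  3.   4.8] 0.4715684526646345 30.00079695135355
[ 3.4 -2.1  0.3]
```

>>> {"op": "drive_tool", "data": {
  "moves": [
    {"delta_pos": [0,1,0],"turn": 0,"claw": 0.6},
    {"delta_pos": [0,0,0],"turn": 0,"claw": 0.9},
    {"delta_pos": [0,0,0],"turn": 0,"claw": 0.9},
    {"delta_pos": [0,0,0],"turn": 0,"claw": 0.9},
    {"delta_pos": [-4,0,-10],"turn": 0,"claw": 0.9},
    {"delta_pos": [-6,0,-20],"turn": 0,"claw": 0.9},
    {"delta_pos": [-5,0,-30],"turn": 0,"claw": 0.9},
    {"delta_pos": [0,0,-40],"turn": 0,"claw": 0.9},
    {"delta_pos": [0,0,-30],"turn": 0,"claw": 0.9},
    {"delta_pos": [0,0,0],"turn": 0,"claw": 0.9}
  ]
}}

```text
time_s: 9.38
tcp_pos: [0.5663, 0.1131, 0.3662]
ee_rot: [[0.066, -0.998, 0.006], [-0.998, -0.066, 0.002], [-0.002, -0.007, -1.0]]
wrist_force: [0.3, 0.4, -1.4]
gripper_width: 0.898
gripper_force: 0.0
```

```bash
python3 - <<'E'
from h import *
st(); d=cap('scene'); save(d,'scene2.png',(190,170,390,350),4)
E
```

```text
t 9.375 tcp [0.5663 0.1131 0.3662] yang -176.21 j [ 27.4  13.6   8.5   0.1 -84.6 -23.6] F [ 0.3  0.4 -1.4] 0.8980757342063024 0.0
```

View pics/scene2.png

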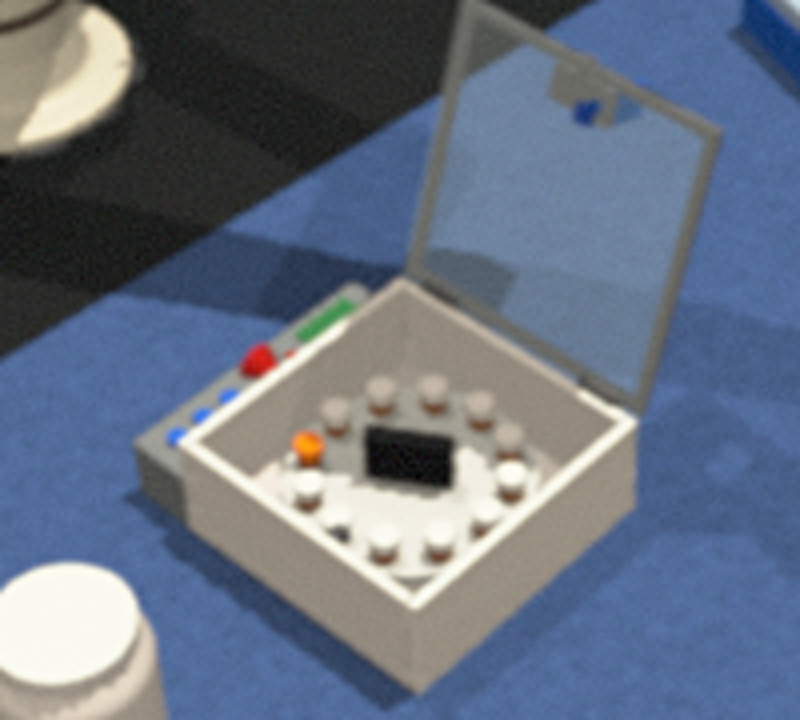

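The cover stands open, leaning outward, with nothing disturbed. The orange cap is at (308,445) in this crop. Next is the carousel.

>>> {"op": "drive_tool", "data": {
  "moves": [
    {"delta_pos": [51.5,-1,0],"turn": 0,"claw": 0.9},
    {"delta_pos": [51.5,-1,0],"turn": 0,"claw": 0.8},
    {"delta_pos": [51.5,-1,0],"turn": 0,"claw": 0.7},
    {"delta_pos": [51.5,0,0],"turn": 0,"claw": 0.58},
    {"delta_pos": [0,0,0],"turn": 0,"claw": 0.58}
  ]
}}

```text
time_s: 10.05
tcp_pos: [0.5813, -0.0955, 0.3608]
ee_rot: [[0.061, -0.998, -0.003], [-0.998, -0.061, -0.0], [0.0, 0.003, -1.0]]
wrist_force: [-0.1, -0.7, -0.6]
gripper_width: 0.606
gripper_force: 0.0
```

>>> {"op": "drive_tool", "data": {
  "moves": [
    {"delta_pos": [0,0,0],"turn": -0.1745,"claw": 0.58},
    {"delta_pos": [0,0,0],"turn": -0.1745,"claw": 0.58},
    {"delta_pos": [0,0,0],"turn": -0.1745,"claw": 0.58},
    {"delta_pos": [0,0,0],"turn": -0.1745,"claw": 0.58},
    {"delta_pos": [0,0,0],"turn": -0.1745,"claw": 0.58},
    {"delta_pos": [0,0,0],"turn": -0.1745,"claw": 0.58},
    {"delta_pos": [0,0,0],"turn": -0.1745,"claw": 0.58},
    {"delta_pos": [0,0,0],"turn": -0.1745,"claw": 0.58},
    {"delta_pos": [0,0,0],"turn": -0.1745,"claw": 0.58},
    {"delta_pos": [0,0,0],"turn": -0.1745,"claw": 0.58},
    {"delta_pos": [0,0,0],"turn": -0.1745,"claw": 0.58},
    {"delta_pos": [0,0,0],"turn": -0.1745,"claw": 0.58}
  ]
}}

```text
time_s: 11.55
tcp_pos: [0.5816, -0.0915, 0.3614]
ee_rot: [[0.828, 0.561, -0.002], [0.561, -0.828, 0.0], [-0.002, -0.001, -1.0]]
wrist_force: [-0.8, 0.4, -0.5]
gripper_width: 0.581
gripper_force: 0.0
```

```bash
python3 - <<'E'
from h import *
st(); print(go(W(0,0,.12)))
d=cap('wrist'); save(d,'w4.png'); s=monitor.sense(); print('cam in tool',np.array(s['ee_rot']).T@(d['extrinsics'][:3,3]-s['tcp_pos']))
t=cap('top'); save(t,'top2.png',(300,145,430,290),4)
E
```

```text
t 11.55 tcp [ 0.5816 -0.0915  0.3614] yang -55.85 j [  6.8  15.1   9.9  -0.  -85.  117.4] F [-0.8  0.4 -0.5] 0.580952302007536 0.0
[  0.5   2.  241.4]
cam in tool [ 8.36024915e-02 -1.42779964e-04 -1.62527208e-01]
```

View pics/w4.png

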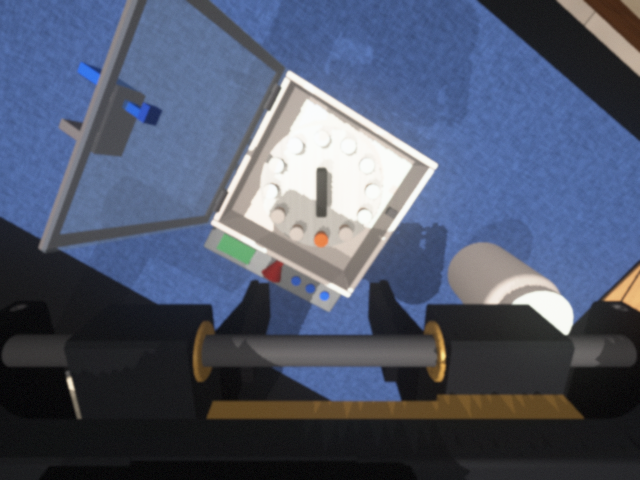

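The wrist view shows the bar upright in the picture, from (321,168) to (321,215), with the orange cap at (321,240). The fingers are aligned across the bar.

```bash
python3 - <<'E'
from h import *
t=np.load('pics/wrist.npz'); b=atz(t,321.5,192,.08); c=atz(t,321,240,.06); print(b,c,np.degrees(np.arctan2(*(c-b)[:2][::-1])),np.linalg.norm((c-b)[:2]))
u=np.load('pics/top.npz'); print('bar 2-view z: opp caps mid',atz(t,(321+324)/2,(240+139)/2,.06))
print(go([b[0],b[1],.12]), go(W(0,0,.12)))
E
```

```text
[ 0.5857846 -0.0918716  0.08     ] [ 0.52726172 -0.13116775  0.06      ] -146.11996062035334 0.07049195018502971
bar 2-view z: opp caps mid [ 0.58634325 -0.09323161  0.06      ]
[  3.6   2.8 241.5] [  0.5   1.9 241.5]
```

>>> {"op": "drive_tool", "data": {
  "moves": [
    {"delta_pos": [2,2.3,40],"turn": 0,"claw": 0.58},
    {"delta_pos": [0,0,50],"turn": 0,"claw": 0.58},
    {"delta_pos": [0,0,50],"turn": 0,"claw": 0.58},
    {"delta_pos": [0,0,50],"turn": 0,"claw": 0.58},
    {"delta_pos": [0,0,40],"turn": 0,"claw": 0.58},
    {"delta_pos": [0,0,30],"turn": 0,"claw": 0.58},
    {"delta_pos": [0,0,20],"turn": 0,"claw": 0.58},
    {"delta_pos": [0,0,15],"turn": 0,"claw": 0.58},
    {"delta_pos": [0,0,10],"turn": 0,"claw": 0.58},
    {"delta_pos": [0,0,4],"turn": 0,"claw": 0.58},
    {"delta_pos": [0,0,0],"turn": 0,"claw": 0.58}
  ]
}}

```text
time_s: 13.02
tcp_pos: [0.5852, -0.0933, 0.0537]
ee_rot: [[0.831, 0.556, 0.001], [0.556, -0.831, -0.0], [0.0, 0.0, -1.0]]
wrist_force: [-0.0, -0.5, -0.3]
gripper_width: 0.577
gripper_force: 0.0
```

```bash
python3 - <<'E'
from h import *
st(); print(go(W(0,0,.052)))
E
```

```text
t 13.025 tcp [ 0.5852 -0.0933  0.0537] yang -56.25 j [  6.6  28.6 -16.1   0.  -45.3 117.2] F [-0.  -0.5 -0.3] 0.5771047802331999 0.0
[-1.8 -1.8  1.7]
```

Now close.

>>> {"op": "drive_tool", "data": {
  "moves": [
    {"delta_pos": [0,0,0],"turn": 0,"claw": 0.4},
    {"delta_pos": [0,0,0],"turn": 0,"claw": 0.2},
    {"delta_pos": [0,0,0],"turn": 0,"claw": 0.05},
    {"delta_pos": [0,0,0],"turn": 0,"claw": 0.05},
    {"delta_pos": [0,0,0],"turn": 0,"claw": 0.05}
  ]
}}

```text
time_s: 13.65
tcp_pos: [0.5845, -0.0927, 0.0535]
ee_rot: [[0.831, 0.556, -0.001], [0.556, -0.831, 0.001], [-0.0, -0.001, -1.0]]
wrist_force: [-1.3, 3.3, 1.9]
gripper_width: 0.159
gripper_force: 30.0
```

```bash
python3 - <<'E'
from h import *
st(); print(go(W(0,0,.052)))
E
```

```text
t 13.65 tcp [ 0.5845 -0.0927  0.0535] yang -56.24 j [ 6.600e+00  2.860e+01 -1.610e+01 -1.000e-01 -4.540e+01  1.172e+02] F [-1.3  3.3  1.9] 0.15894044235972285 29.99026842182502
[-1.6 -0.9  1.5]
```

>>> {"op": "drive_tool", "data": {
  "moves": [
    {"delta_pos": [0,0,0],"turn": 0.14,"claw": 0.05},
    {"delta_pos": [0,0,0],"turn": 0.14,"claw": 0.05},
    {"delta_pos": [0,0,0],"turn": 0.14,"claw": 0.05},
    {"delta_pos": [0,0,0],"turn": 0.14,"claw": 0.05},
    {"delta_pos": [0,0,0],"turn": 0.14,"claw": 0.05},
    {"delta_pos": [0,0,0],"turn": 0.14,"claw": 0.05},
    {"delta_pos": [0,0,0],"turn": 0.14,"claw": 0.05},
    {"delta_pos": [0,0,0],"turn": 0.14,"claw": 0.05},
    {"delta_pos": [0,0,0],"turn": 0.14,"claw": 0.05},
    {"delta_pos": [0,0,0],"turn": 0.14,"claw": 0.05},
    {"delta_pos": [0,0,0],"turn": 0.14,"claw": 0.05},
    {"delta_pos": [0,0,0],"turn": 0,"claw": 0.05}
  ]
}}

```text
time_s: 15.15
tcp_pos: [0.5849, -0.0934, 0.0536]
ee_rot: [[0.582, -0.813, -0.0], [-0.813, -0.582, -0.0], [-0.0, 0.0, -1.0]]
wrist_force: [-0.2, 0.1, 1.0]
gripper_width: 0.161
gripper_force: 30.0
```

```bash
python3 - <<'E'
from h import *
st()
E
```

```text
t 15.15 tcp [ 0.5849 -0.0934  0.0536] yang -144.43 j [  6.6  28.6 -16.1   0.  -45.3  29. ] F [-0.2  0.1  1. ] 0.1605784680990922 29.999785758554935
```

>>> {"op": "drive_tool", "data": {
  "moves": [
    {"delta_pos": [0,0,0],"turn": 0.135,"claw": 0.05},
    {"delta_pos": [0,0,0],"turn": 0.135,"claw": 0.05},
    {"delta_pos": [0,0,0],"turn": 0.135,"claw": 0.05},
    {"delta_pos": [0,0,0],"turn": 0.135,"claw": 0.05},
    {"delta_pos": [0,0,0],"turn": 0.135,"claw": 0.05},
    {"delta_pos": [0,0,0],"turn": 0.135,"claw": 0.05},
    {"delta_pos": [0,0,0],"turn": 0.135,"claw": 0.05},
    {"delta_pos": [0,0,0],"turn": 0.135,"claw": 0.05},
    {"delta_pos": [0,0,0],"turn": 0,"claw": 0.05},
    {"delta_pos": [0,0,0],"turn": 0,"claw": 0.05}
  ]
}}

```text
time_s: 16.4
tcp_pos: [0.584, -0.0934, 0.0535]
ee_rot: [[-0.442, -0.897, -0.002], [-0.897, 0.442, -0.0], [0.001, 0.002, -1.0]]
wrist_force: [-2.9, 0.6, 3.7]
gripper_width: 0.163
gripper_force: 30.0
```

```bash
python3 - <<'E'
from h import *
st();print(monitor.sense()['moment'])
E
```

```text
t 16.4 tcp [ 0.584  -0.0934  0.0535] yang 153.79 j [  6.6  28.6 -16.1  -0.  -45.4 -32.8] F [-2.9  0.6  3.7] 0.16291196396826482 29.97172992909327
[ 0.20922968  1.07300347 -0.01283153]
```

At the target angle. I'll release, hold still so it settles, then withdraw straight up.

>>> {"op": "drive_tool", "data": {
  "moves": [
    {"delta_pos": [0,0,0],"turn": 0,"claw": 0.3},
    {"delta_pos": [0,0,0],"turn": 0,"claw": 0.5},
    {"delta_pos": [0,0,0],"turn": 0,"claw": 0.55},
    {"delta_pos": [0,0,0],"turn": 0,"claw": 0.55},
    {"delta_pos": [0,0,-15],"turn": 0,"claw": 0.55},
    {"delta_pos": [0,0,-30],"turn": 0,"claw": 0.55},
    {"delta_pos": [0,0,-50],"turn": 0,"claw": 0.55},
    {"delta_pos": [0,0,-60],"turn": 0,"claw": 0.55},
    {"delta_pos": [0,0,-60],"turn": 0,"claw": 0.55},
    {"delta_pos": [0,0,-60],"turn": 0,"claw": 0.55},
    {"delta_pos": [0,0,-40],"turn": 0,"claw": 0.55},
    {"delta_pos": [0,0,0],"turn": 0,"claw": 0.55}
  ]
}}

```text
time_s: 17.9
tcp_pos: [0.5859, -0.0936, 0.3742]
ee_rot: [[-0.444, -0.896, 0.01], [-0.896, 0.444, -0.0], [-0.005, -0.009, -1.0]]
wrist_force: [-0.1, -0.1, 0.0]
gripper_width: 0.55
gripper_force: 0.0
```

```bash
python3 - <<'E'
from h import *
st()
d=cap('wrist'); save(d,'w5.png')
im=cv2.cvtColor(d['color'],cv2.COLOR_RGB2HSV); m=((im[...,0]>4)&(im[...,0]<18)&(im[...,1]>180)&(im[...,2]>150)).astype(np.uint8); m[300:]=0
n,l,s,c=cv2.connectedComponentsWithStats(m); 
for i in range(1,n):
    if s[i,4]>30: p=atz(d,*c[i],.06); print(c[i],s[i,4],p,'err',p-W(.068*np.cos(np.pi/3),.068*np.sin(np.pi/3),.06))
E
```

```text
t 17.9 tcp [ 0.5859 -0.0936  0.3742] yang 153.66 j [  6.6  15.1  11.6   0.1 -85.9 -32.9] F [-0.1 -0.1  0. ] 0.5497777012063034 0.0
```

View pics/w5.png

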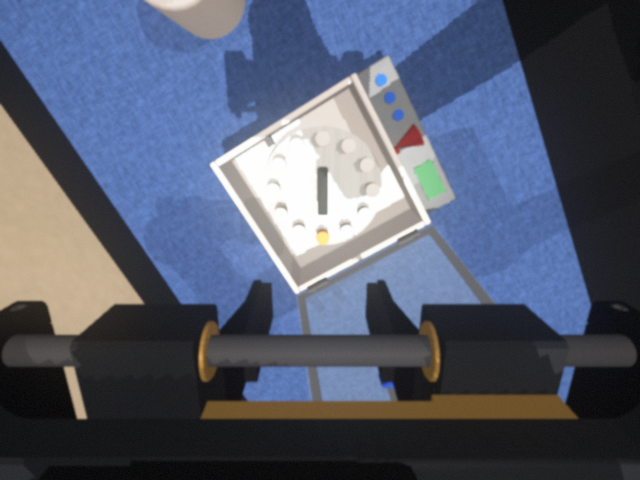

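The wrist view shows the orange cap at (322,238), the bar centre at (322,190) and the arrow tip at about (397,152). That is about 120° clockwise, with the cover still open.

```bash
python3 - <<'E'
from h import *
d=np.load('pics/wrist.npz'); p=atz(d,322,238,.06); print(p, W(.034,.0589,.06)); b=atz(d,322,191,.08); print(np.degrees(np.arctan2(*(p-b)[:2][::-1]))-3.75)
print(ticket.finish_job())
E
```

```text
[ 0.61347954 -0.03191937  0.06      ] [ 0.61277496 -0.0318024   0.06      ]
60.11807987808847
the job is handed in; nothing more can be done
None
```

The job is handed in: the cover stands open at about 1.9 rad (estimated from the arm's position). The orange cap rests about 1 mm from the point four clicks clockwise of the arrow, and everything is let go with the bystanders untouched.

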